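# Turn the resin coaster over on the turning stand for curing its back

## Robot

A 6-joint arm with a two-finger parallel gripper is mounted at the origin on the work surface. World frame = base frame: x ahead of the robot, y to its left, z up, the work surface at z = 0. Lengths are in m, angles in rad, forces in N, time in s.
With the tool pointing down it reaches from about 0.425 to 0.925 m from the base axis. Payload 12.5 kg.
Tool frame: the origin (TCP) lies at the very end of the fingers, on their centre line; the grasp point (between the pads) lies 19 mm behind it; z points along the fingers, x is the direction in which the jaws open and shut, and the axes are right-handed (so a half turn about z gives the same grasp; the last joint's range is limited). The gripper opens to 85 mm and grips with 20 to 120 N. Pads are 22 mm wide; open, the fingers measure 114 mm over their backs; the gripper's body (76 mm by 85 mm) begins 54 mm behind the grasp point. The pads swing forward as they close: fully open they stand 13 mm farther back than shut.
Start: joints at [1.213, 0.491, 1.559, -0, 1.092, -0.106], TCP at [0.156, 0.605, 0.231] pointing down, gripper open.
Joint ranges: [-3.1, 3.1], [-0.84, 2.19], [0.05, 2.79], [-1.13, 4.28], [0.06, 2.93], [-2.69, 2.69]. Speed limits (rad/s): [2.22, 2.22, 2.79, 3.14, 3.14, 3.14].

## Interface

Orientations are given as a rotation vector (axis times angle).
In Python, from plant import sensors, eyes, finish_job gives the robot as it stands.
- The arm moves only by the tool arm_command, never from a script. Its argument "rows" is text: rows parted by semicolons, each of 5 numbers parted by spaces: the shift along the tool's x, y, z in mm, then the turn about the tool's z in degrees, then the closure, from 0 (fully open) to 1 (shut). A call has exactly 8 rows; each row is the pose to reach, as a shift and turn from the pose commanded when the call began, along the tool's axes at that moment; what a row does not reach only later rows make up. A row lasts 1/10 s, in which the tool goes at most 50 mm and 8.59 degrees, less where a joint would pass 70% of its speed; a pose out of reach is approached as far as the arm can. A call with a gripper value outside its range is refused whole. The fingers move at their own pace and stop on an object; the grip force is fixed at half the most. Time passes only in rows, so rows that repeat a pose let the fingers close, or fill a call up. It gives the time, the measured TCP pose, the force and the opening at its end, in the units of the state.
- sensors.observe(): the state, without advancing time (a new reading comes with each control period).
- eyes.grab_frame(name): name is "scene" or "top"; returns (picture, depth): 480x640x3 uint8, red, green, blue; 480x640 float32, m along the optical axis (not along the pixel's ray), 0 where there is no reading.
- eyes.calibration(name): a dict with "intrinsics" (3x3 intrinsics, pixels), "dist" ([k1, k2, p1, p2, k3] as OpenCV has them; the pictures are not rectified), "rvec" (rotation vector, rad) and "tvec" (3), from world to camera coordinates, as OpenCV has them. Camera axes: x right, y down, z forward; pixel columns grow to the right and rows downward; lengths in m; the calibration is good to about 2 mm. A picture is of the moment at which its call begins. calibration takes no time and is no camera call.
- finish_job(): hands the job in, once; it reports no verdict.
The state is a dict: "t": time; "qpos": joint angles; "joint_velocities": joint speeds; "joint_torque": joint torques, N m; "ee_pos": TCP position; "eef_rot": TCP orientation; "ft_force": force on the tool from outside, world axes, zero at the start; "torque": the same for the moment, N m; "gripper_width": finger opening in m.
Only numpy, scipy, OpenCV 4.12 (cv2) and the standard library are available. Lean on these libraries where they do the work, as an engineer would, in place of code of your own. Each camera call takes 0.05 s, during which the arm holds its last target. There are 200 camera calls.

## Task

The square resin coaster lies resin side up on the upper step of the white turning stand. Without gripping or lifting it, gently push it off the step so that its leading edge runs down against the wall of the lower shelf, keep pushing until it tips up on that edge and falls over onto the shelf, then push it flat along the shelf until it lies wooden side up, flush against the fence under the lamp bar. Leave it there, and leave everything else on the table where it stands.

Things in the scene. Friction and masses are not known exactly. Their poses are not given: they have to be found in the camera images.
- stand: White turning stand, fixed to the table, 325 mm long (x, the way the coaster is pushed), 130 mm wide (y), z up; sides open. Origin: centre of its underside, on the table. In order along x (mm): high upper step, ramp down, gutter, low shelf, fence. Behind the fence a lamp bar on two posts (x 161 to 183, top at z 112).
- step_edge (a point): Middle of the upper step's front edge (stand x -37.5, y 0, z 60 mm). The step's flat top, z 60, runs back from here to x -162.5. In front a ramp (54 degrees) leads down to the gutter. A finger slot 70 mm wide, down to z 6, is cut along the middle (y -35 to 35) through the ramp and 20 mm into the step. Axes as the stand's.
- gutter (a point): Foot of the ramp (stand x 2.5, y 0, z 6 mm). The gutter's flat floor, z 6, runs from here 30 mm on to the upright wall of the lower shelf at x 32.5. Axes as the stand's.
- edge (a point): Middle of the top edge of the lower shelf's wall, over which the coaster is tipped (stand x 32.5, y 0, z 20 mm; the wall rises 14 mm from the gutter's floor). The flat shelf, z 20, runs from here to the fence at x 154.5. Axes as the stand's.
- fence (a point): Foot of the fence: middle of its inner face, at the height of the lower shelf's top (stand x 154.5, y 0, z 20 mm). The fence is 12 mm high. Axes as the stand's.
- coaster_center (a point): Centre of the loose square coaster, 100 x 100 x 8 mm, 60 to 130 g: pale resin with flat cream flecks on one face, brown wood on the other; smooth (friction about 0.35). z points out of the resin face (up at the start), x to its leading edge, within 9 degrees of the stand's x at the start. Its rear edge starts 0 to 25 mm in front of the step's rear end.
- coaster_lead (a point): Middle of the coaster's leading edge, 50 mm from its centre along its x. Pushed off the step the coaster tips down the ramp and leans, this edge in the gutter, the rear edge standing out over the step. Pushed on at or just above the step's height it stands up against the shelf's wall and falls over onto the shelf, this edge then reaching back up to 30 mm over the gutter.
- resin_bottle: Bystander: black bottle, 38 mm across, 120 mm tall. Origin: centre of its underside.
- mixing_cup: Bystander: small white cup, 48 mm across, 45 mm tall, beside the stand. Origin: centre of its underside.
- round_pendant: Bystander: round resin disc, 36 mm across, 6 mm thick, beside the stand. Origin: centre of its underside.
- spatula: Bystander: spatula 150 mm long, lying beside the stand. Origin: underside, middle; x along it.
- pigment_jar: Bystander: glass jar, 36 mm across, 40 mm tall, beside the stand. Origin: centre of its underside.
- mould: Bystander: grey two-pocket mould, 110 x 75 x 16 mm. Origin: centre of its underside.
- cleaner: Bystander: white bottle, 52 mm across, 120 mm tall. Origin: centre of its underside.
Things that resemble listed ones, but are neither listed nor needed, are in the scene too. Of the things like the part that bears coaster_center, leave any that is orange or pink; of the rest the smaller one is meant.

How it is judged:
By the outcome, as a careful person would: the job done as asked, in the order asked, and still so for the second after the job is handed in, with the robot touching nothing.
It also fails if it takes over 51 s, if anything falls off the work surface, if the arm or the gripper's body presses on something with over 40 N, if the wrist force passes 120 N, or if a joint passes its speed limit or range.

## Working session

There is one attempt and no reset: what is moved stays moved. The work goes in short steps, Python scripts to look and compute and a tool call to move; the robot and the scene stay as the last step left them, time stands still between calls to the robot, and variables do not carry over. Pictures are saved under pics/ and viewed, about 8 in all and at most 12, crops included, and the job is handed in when it is done.

Besides the shell and the picture viewer there is one more tool, called after "Emit:" by a JSON object that holds its "name" and its "arguments", one argument or row to a line. arm_command: Moves the arm, as the interface text tells. Its arguments: {"type":"object","properties":{"rows":{"type":"string"}},"required":["rows"]}

```bash
mkdir -p pics; cat > h.py <<'E'
import numpy as np, cv2
from plant import sensors, eyes, finish_job
def grab(n):
    p,d=eyes.grab_frame(n); c=eyes.calibration(n); return p,d,c
def cloud(d,c):
    h,w=d.shape; u,v=np.meshgrid(np.arange(w),np.arange(h))
    K=np.array(c["intrinsics"],float).reshape(3,3)
    n=cv2.undistortPoints(np.stack([u,v],-1).reshape(-1,1,2).astype(float),K,np.array(c["dist"],float)).reshape(h,w,2)
    P=np.dstack([n[...,0]*d,n[...,1]*d,d])
    R=cv2.Rodrigues(np.array(c["rvec"],float))[0]
    W=(P-np.array(c["tvec"],float).ravel())@R
    W[d==0]=np.nan
    return W
def proj(pts,c):
    return cv2.projectPoints(np.array(pts,float).reshape(-1,1,3),np.array(c["rvec"],float),np.array(c["tvec"],float),np.array(c["intrinsics"],float),np.array(c["dist"],float))[0].reshape(-1,2)
def save(n,p): cv2.imwrite("pics/"+n,p[...,::-1])
E
python3 - <<'E'
from h import *
for n in("scene","top"):
    p,d,c=grab(n); save(n+"0.png",p); W=cloud(d,c); np.save(n+"0.npy",W)
    C=-cv2.Rodrigues(np.array(c["rvec"],float))[0].T@np.array(c["tvec"],float).ravel(); print(n,C)
E
```

```text
scene [1.38724273 0.50997116 0.70468603]
top [ 0.50349416 -0.01763133  1.21512734]
```

View pics/scene0.png

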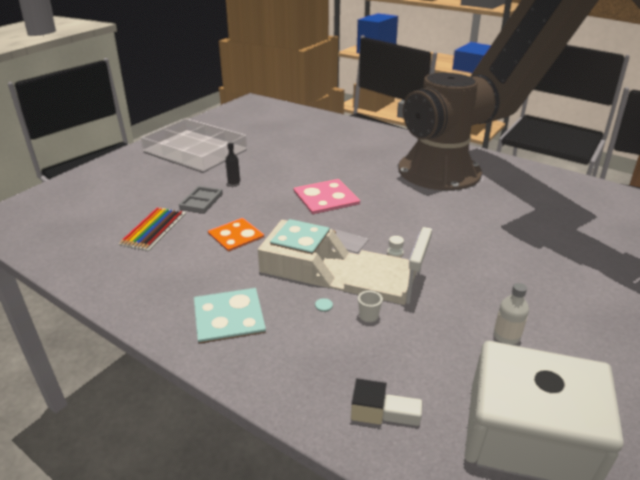

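View pics/top0.png

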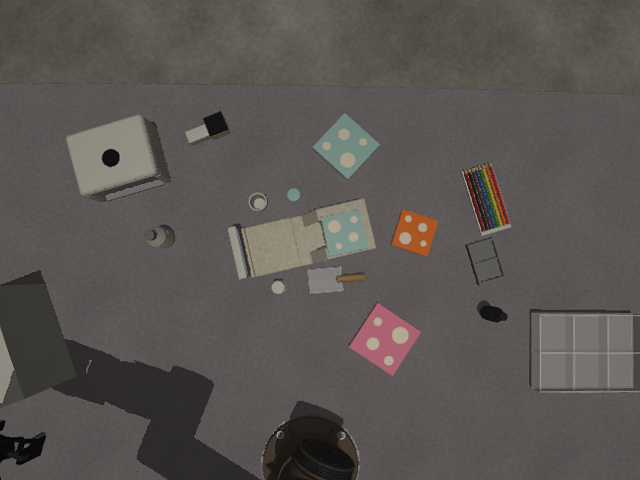

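The scene view shows four square flecked coasters. In the top view they are teal on the stand step (346,232), larger teal on the table (346,146), orange (415,232) and pink (385,340). Leaving out orange and pink, the smaller teal one on the step fits. Next I'll confirm it in a crop and measure.

```bash
cat > m.py <<'E'
from h import *
def coaster(p,W,reg=None):
    hsv=cv2.cvtColor(p,cv2.COLOR_RGB2HSV); return hsv
E
python3 - <<'E'
from h import *
from scipy.optimize import minimize
p=cv2.imread("pics/top0.png"); W=np.load("top0.npy"); c=eyes.calibration("top")
hsv=cv2.cvtColor(p,cv2.COLOR_BGR2HSV)
Z=W[...,2]
m=np.zeros(Z.shape,bool); m[190:290,220:385]=True
# table z check
print("table z",np.nanmedian(Z[300:320,250:340]), "coaster z",np.nanmedian(Z[225:240,335:355]),"shelf z",np.nanmedian(Z[235:255,260:290]))
# coaster: hue teal in region
t=((hsv[...,0]>75)&(hsv[...,0]<105)&(hsv[...,1]>50)).astype(np.uint8)
for nm,(r0,r1,c0,c1) in dict(step=(200,262,312,378),tab=(105,185,305,385)).items():
    q=np.zeros_like(t); q[r0:r1,c0:c1]=t[r0:r1,c0:c1]
    ys,xs=np.nonzero(q)
    P=W[ys,xs,:2]; z=np.nanmedian(Z[ys,xs]); P=P[~np.isnan(P).any(1)]
    r=cv2.minAreaRect((P*1000).astype(np.float32)); print(nm,z,r,len(P))
# stand: fit via known height profile
X=W[m]; X=X[~np.isnan(X).any(1)]; X=X[X[:,2]>0.012]
r=cv2.minAreaRect((X[:,:2]*1000).astype(np.float32)); print("stand all",r)
S=X[(X[:,2]>.012)&(X[:,2]<.08)]
print(np.histogram(X[:,2],bins=np.arange(0.01,.13,.01)))
# 
sh=X[(X[:,2]>.014)&(X[:,2]<.026)]; print("shelf", cv2.minAreaRect((sh[:,:2]*1000).astype(np.float32)))
st=X[(X[:,2]>.054)&(X[:,2]<.075)]; print("step", cv2.minAreaRect((st[:,:2]*1000).astype(np.float32)))
lb=X[(X[:,2]>.1)]; print("lamp", cv2.minAreaRect((lb[:,:2]*1000).astype(np.float32)))
cr=cv2.resize(p[95:300,215:445],None,fx=3.4,fy=2.9,interpolation=cv2.INTER_CUBIC); cv2.imwrite("pics/crop1.png",cr[:598,:798])
E
```

```text
table z 0.0004370794665292885 coaster z 0.06848017125939526 shelf z 0.020609320442881038
step nan ((0.0, 0.0), (0.0, 0.0), 0.0) 0
tab 0.009859307961597863 ((833.3452758789062, -105.15415954589844), (111.06549072265625, 43.60696792602539), 4.793720722198486) 5
stand all ((583.3927001953125, 25.307220458984375), (249.80502319335938, 358.92236328125), 4.221160888671875)
(array([1179, 1558,  285,  231,  427, 1727,  399,    0,   20,  133,  405]), array([0.01, 0.02, 0.03, 0.04, 0.05, 0.06, 0.07, 0.08, 0.09, 0.1 , 0.11,
       0.12]))
shelf ((561.5518798828125, 18.844680786132812), (332.8467712402344, 204.8177947998047), 77.1377944946289)
step ((584.98486328125, 16.788330078125), (130.22427368164062, 328.38311767578125), 14.06816291809082)
lamp ((544.5594482421875, 181.43893432617188), (127.3819580078125, 24.3667049407959), 14.358332633972168)
  return np.nanmean(a, axis, out=out, keepdims=keepdims)
```

View pics/crop1.png

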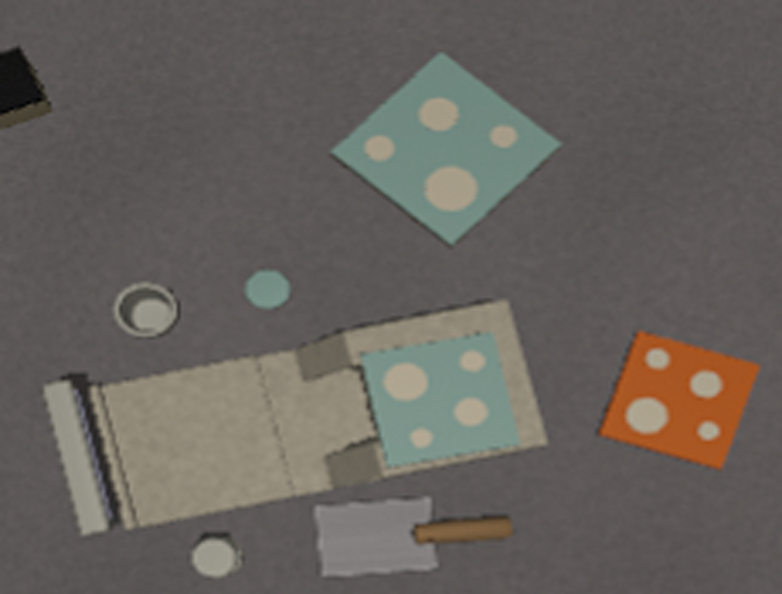

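The crop confirms it: the teal coaster on the step (440,400 in the crop) is smaller than the loose teal one (447,148). Next, the exact poses.

```bash
cat >> h.py <<'E'
def minarea(P): return cv2.minAreaRect((P[:,:2]*1000).astype(np.float32))
S0=np.array([.5858,.0149]); TH=np.radians(104.2)
ex=np.array([np.cos(TH),np.sin(TH)]); ey=np.array([-ex[1],ex[0]])
def tostand(W): 
    D=W[...,:2]-S0; return np.dstack([D@ex,D@ey,W[...,2]])*1000 if W.ndim==3 else np.c_[D@ex,D@ey,W[:,2]]*1000
E
python3 - <<'E'
from h import *
p=cv2.imread("pics/top0.png"); W=np.load("top0.npy")
hsv=cv2.cvtColor(p,cv2.COLOR_BGR2HSV); S=tostand(W)
print("hsv coaster",hsv[215,330],hsv[250,362],"stand",hsv[245,275],"table",hsv[300,300])
b,g,r=[p[...,i].astype(int) for i in range(3)]
t=(g-r>12); q=np.zeros_like(t); q[200:265,312:380]=t[200:265,312:380]
P=S[q]; P=P[~np.isnan(P).any(1)]; P=P[abs(P[:,2]-68)<5]
print("coaster in stand",cv2.minAreaRect(P[:,:2].astype(np.float32)),len(P),np.median(P[:,2]))
q=np.zeros_like(t); q[100:190,300:390]=t[100:190,300:390]
P=S[q];P=P[~np.isnan(P).any(1)];print("other",cv2.minAreaRect(P[:,:2].astype(np.float32))[1])
R=S[190:290,220:385].reshape(-1,3); R=R[~np.isnan(R).any(1)]
def rng(m,n):
    Q=R[m]; print(n,np.percentile(Q[:,0],[.5,99.5]).round(1),np.percentile(Q[:,1],[1,99]).round(1))
inn=(abs(R[:,1])<80)&(abs(R[:,0])<200)
rng(inn&(R[:,2]>56)&(R[:,2]<64)&(R[:,0]<0),"step")
rng(inn&(abs(R[:,2]-20)<3)&(R[:,0]>0),"shelf")
rng(inn&(R[:,2]>105),"lamp")
for lo,hi in((-160,-120),(60,90),(110,140)):
    Q=R[inn&(R[:,0]>lo)&(R[:,0]<hi)&(R[:,2]>15)]; print(lo,Q[:,1].min().round(1),Q[:,1].max().round(1))
s=sensors.observe(); print(s)
A=tostand(W); 
# obstacles near: things above table in the neighbourhood
for x in range(-260,-160,20):
    k=(A[...,0]>x)&(A[...,0]<x+20)&(abs(A[...,1])<60); print(x,np.nanmax(A[...,2][k]))
E
```

```text
hsv coaster [ 66  26 138] [ 19  52 133] stand [ 20  43 149] table [ 6 14 92]
coaster in stand ((-92.14122009277344, 8.498817443847656), (99.49976348876953, 99.0086669921875), 87.87726593017578) 1220 68.38361647786431
other (132.71986389160156, 131.02452087402344)
step [-161.9  -33.1] [-63.9  65. ]
shelf [ 33.4 155.1] [-63.5  61.8]
lamp [159.8 183.5] [-62.2  61.2]
-160 -64.3 65.7
60 -64.5 63.1
110 -64.9 63.0
{'t': 0.1, 'qpos': array([ 1.21339693e+00,  4.91494228e-01,  1.55940548e+00, -2.72810445e-05,
        1.09171178e+00, -1.05644102e-01]), 'joint_velocities': array([ 5.89294777e-04, -6.67972385e-04, -2.02561133e-03,  6.83905596e-04,
       -2.01899908e-03, -5.73318285e-05]), 'joint_torque': array([ 3.32339623e-03, -6.19442582e+01, -2.62023246e+01, -5.47192644e-05,
        2.85938084e-03, -6.28262157e-06]), 'ee_pos': array([0.15562693, 0.60509708, 0.23078347]), 'eef_rot': array([ 2.48230496e+00,  1.92464764e+00, -1.34087781e-03]), 'ft_force': array([ 0.27079145,  0.34811534, -0.14370296]), 'torque': array([0.06224368, 0.02940762, 0.03257553]), 'gripper_width': 0.08555291792711067}
-260 16.441914191096668
-240 13.404938112211877
-220 11.495046962054305
-200 7.914631852316396
-180 64.83445144586379
```

Emit:
{"name": "arm_command", "arguments": {
  "rows": "-26 38 0 4 1;-51 76 0 8 1;-77 114 0 12 1;-103 152 0 16 1;-129 190 0 20 1;-154 229 0 24 1;-180 267 0 28 1;-206 305 0 31.4 1"
}}

```text
t: 0.9
ee_pos: [0.4007, 0.3282, 0.2312]
eef_rot: [-2.913, -1.177, 0.0]
ft_force: [0.3, 0.1, -0.2]
gripper_width: -0.0002
```

```bash
cat >> h.py <<'E'
def rel(target_stand_xyz, s=None):
    """tool-frame shift (mm), turn (deg) to put TCP at stand xyz (mm) with yaw 14.2"""
    from scipy.spatial.transform import Rotation as Ro
    s=s or sensors.observe(); R=Ro.from_rotvec(s["eef_rot"]).as_matrix()
    xy=S0+(target_stand_xyz[0]*ex+target_stand_xyz[1]*ey)/1000
    d=np.array([*xy,target_stand_xyz[2]/1000])-s["ee_pos"]
    yaw=np.degrees(np.arctan2(R[1,0],R[0,0]))
    return (R.T@d*1000).round(1), round(yaw-14.2,2)
def where():
    s=sensors.observe(); print("t",round(s["t"],2),"stand",tostand(s["ee_pos"][None]).round(1),"F",s["ft_force"].round(1),"w",round(s["gripper_width"],4)); return s
E
python3 -c "
from h import *
where(); print(rel((-165,8.5,150)))"
```

```text
t 0.9 stand [[349.1 102.6 231.2]] F [ 0.3  0.1 -0.2] w -0.0002
(array([-174. ,  492.9,   81.2]), np.float64(29.82))
```

Emit:
{"name": "arm_command", "arguments": {
  "rows": "-16 45 0 4 1;-32 90 0 8 1;-48 135 0 12 1;-64 181 0 16 1;-80 226 0 20 1;-96 271 0 24 1;-112 316 0 28 1;-128 361 0 29.8 1"
}}

```text
t: 1.7
ee_pos: [0.5599, -0.0203, 0.2311]
eef_rot: [-3.117, -0.389, 0.001]
ft_force: [-0.2, 1.2, -0.0]
gripper_width: -0.0001
```

```bash
python3 -c "
from h import *
where(); print(rel((-168,8.5,61.8)))"
```

```text
t 1.7 stand [[-27.8  33.7 231.1]] F [-0.2  1.2 -0. ] w -0.0001
(array([ 25.3, 140.3, 169.3]), np.float64(0.01))
```

Emit:
{"name": "arm_command", "arguments": {
  "rows": "8 45 0 0 1;17 90 20 0 1;25 130 50 0 1;25 140 85 0 1;25 140 115 0 1;25 140 140 0 1;25 140 159 0 1;25 140 169 0 1"
}}

```text
t: 2.5
ee_pos: [0.6177, -0.1475, 0.0602]
eef_rot: [-3.116, -0.393, 0.004]
ft_force: [0.5, -0.1, 0.3]
gripper_width: -0.0001
```

```bash
python3 -c "
from h import *
where(); 
for n in('scene','top'):
    p,d,c=grab(n); save(n+'1.png',p); W=cloud(d,c)
    if n=='scene': a=cv2.resize(p[160:320,220:460],None,fx=2.2,fy=2.2,interpolation=2)
    else: b=cv2.resize(p[180:300,220:400],None,fx=2.2,fy=2.2,interpolation=2)
h=max(a.shape[0],b.shape[0]); pad=lambda i:cv2.copyMakeBorder(i,0,h-i.shape[0],0,0,0)
a=cv2.resize(a,None,fx=.83,fy=.83);h=a.shape[0]
save('two1.png',np.hstack([pad(a),cv2.resize(b,(350,h))]))"
```

```text
t 2.5 stand [[-165.3    8.9   60.2]] F [ 0.5 -0.1  0.3] w -0.0001
```

View pics/two1.png

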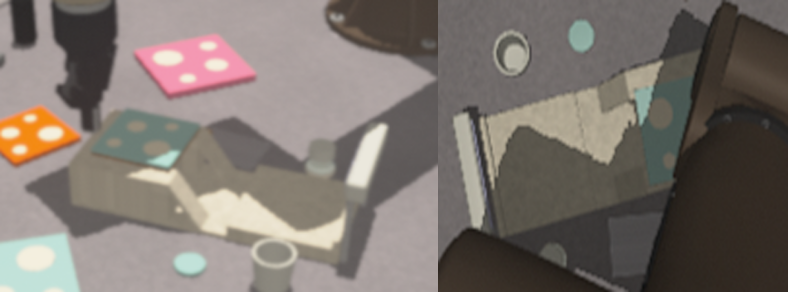

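The scene view shows the closed fingers just behind the coaster's rear edge (92,120), with everything else in place. The top view is mostly hidden by the arm.

```bash
python3 -c "
from h import *
where();print(rel((-60,8.5,63)))"
```

```text
t 2.6 stand [[-165.5    8.5   61.4]] F [ 0.5  0.2 -0.3] w -0.0001
(array([   0.3, -105.5,   -1.5]), np.float64(0.17))
```

Emit:
{"name": "arm_command", "arguments": {
  "rows": "0 -2 -1 0 1;0 -5 -1 0 1;0 -9 -1 0 1;0 -13 -1 0 1;0 -17 -1 0 1;0 -21 -1 0 1;0 -25 -1 0 1;0 -29 -1 0 1"
}}

```text
t: 3.4
ee_pos: [0.6112, -0.1193, 0.0633]
eef_rot: [-3.117, -0.393, -0.0]
ft_force: [0.9, -0.6, -0.1]
gripper_width: 0.0004
```

Emit:
{"name": "arm_command", "arguments": {
  "rows": "0 -4 0 0 1;0 -8 0 0 1;0 -12 0 0 1;0 -16 0 0 1;0 -20 0 0 1;0 -24 0 0 1;0 -28 0 0 1;0 -32 0 0 1"
}}

```text
t: 4.2
ee_pos: [0.6033, -0.0882, 0.0633]
eef_rot: [-3.117, -0.393, -0.0]
ft_force: [-0.2, -0.5, 0.9]
gripper_width: -0.0002
```

```bash
cat > look.py <<'E'
from h import *
import sys
def view(tag):
    where(); p,d,c=grab('scene'); W=tostand(cloud(d,c))
    save(tag+'.png',cv2.resize(p[150:320,220:460],None,fx=2.5,fy=2.5,interpolation=cv2.INTER_CUBIC))
    k=(abs(W[...,1]-8)<50)&(W[...,0]>-170)&(W[...,0]<158)
    for x in range(-120,158,10):
        q=k&(abs(W[...,0]-x)<5)
        if q.any(): print(x,np.nanpercentile(W[...,2][q],[5,50,95]).round(0),end=' ')
    print()
view(sys.argv[1])
E
python3 look.py s2
```

```text
t 4.2 stand [[-104.3    8.4   63.3]] F [-0.2 -0.5  0.9] w -0.0002
-120 [ 57. 274. 362.] -110 [ 59. 244. 410.] -100 [ 59. 218. 427.] -90 [ 67. 169. 432.] -80 [ 65. 237. 453.] -70 [ 66. 236. 458.] -60 [ 66. 371. 465.] -50 [ 66. 351. 462.] -40 [ 65. 355. 468.] -30 [ 51. 363. 466.] -20 [  6. 371. 458.] -10 [  5. 340. 421.] 0 [ 4. 16. 69.] 10 [ 3.  7. 68.] 20 [3. 6. 7.] 30 [ 3.  6. 20.] 40 [17. 20. 22.] 50 [17. 20. 22.] 60 [17. 19. 21.] 70 [17. 19. 21.] 80 [18. 19. 21.] 90 [18. 19. 22.] 100 [18. 20. 21.] 110 [17. 19. 22.] 120 [17. 19. 22.] 130 [17. 19. 21.] 140 [18. 19. 21.] 150 [17. 19. 22.]
```

Emit:
{"name": "arm_command", "arguments": {
  "rows": "0 -3 0.5 0 1;0 -6 1 0 1;0 -9 1 0 1;0 -12 1 0 1;0 -15 1 0 1;0 -18 1 0 1;0 -21 1 0 1;0 -24 1 0 1"
}}

```text
t: 5.05
ee_pos: [0.5973, -0.0651, 0.0623]
eef_rot: [-3.117, -0.393, 0.0]
ft_force: [-0.7, 0.4, 0.5]
gripper_width: 0.0
```

```bash
python3 look.py s3
```

```text
t 5.05 stand [[-80.3   8.5  62.3]] F [-0.7  0.4  0.5] w 0.0
-120 [ 57. 348. 406.] -110 [ 58. 344. 410.] -100 [ 58. 277. 400.] -90 [ 59. 266. 412.] -80 [ 59. 240. 426.] -70 [ 60. 179. 430.] -60 [ 58. 238. 451.] -50 [ 82. 236. 457.] -40 [ 70. 258. 466.] -30 [ 59. 349. 464.] -20 [ 49. 348. 466.] -10 [ 37. 355. 463.] 0 [ 24. 365. 456.] 10 [  5. 353. 424.] 20 [ 4.  6. 12.] 30 [ 4.  6. 20.] 40 [17. 19. 22.] 50 [17. 20. 22.] 60 [17. 19. 21.] 70 [17. 19. 22.] 80 [17. 20. 21.] 90 [17. 20. 21.] 100 [18. 19. 22.] 110 [17. 19. 22.] 120 [17. 19. 22.] 130 [17. 19. 22.] 140 [17. 20. 22.] 150 [17. 19. 21.]
```

View pics/s3.png

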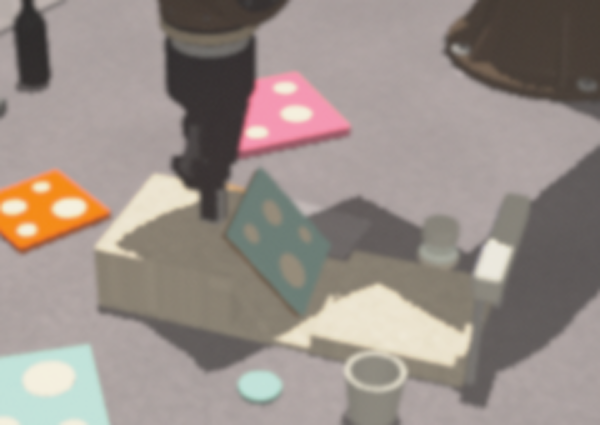

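The coaster leans on the ramp with its leading edge in the gutter (crop 305,310), its rear edge up at (255,175), and the finger behind it. I'll push on.

Emit:
{"name": "arm_command", "arguments": {
  "rows": "0 -4 0 0 1;0 -8 0 0 1;0 -12 0 0 1;0 -16 0 0 1;0 -20 0 0 1;0 -23 0 0 1;0 -26 0 0 1;0 -29 0 0 1"
}}

```text
t: 5.9
ee_pos: [0.5902, -0.0371, 0.0624]
eef_rot: [3.117, 0.393, 0.0]
ft_force: [0.5, -0.8, 1.7]
gripper_width: -0.0001
```

Emit:
{"name": "arm_command", "arguments": {
  "rows": "0 -2 0 0 1;0 -4 0 0 1;0 -6 0 0 1;0 -8 0 0 1;0 -10 0 0 1;0 -12 0 0 1;0 -14 0 0 1;0 -16 0 0 1"
}}

```text
t: 6.7
ee_pos: [0.5862, -0.0216, 0.0623]
eef_rot: [-3.117, -0.393, -0.0]
ft_force: [-0.6, -0.7, 0.0]
gripper_width: -0.0001
```

```bash
python3 look.py s4
```

```text
t 6.7 stand [[-35.5   8.6  62.3]] F [-0.6 -0.7  0. ] w -0.0001
-120 [-752.   59.   61.] -110 [-751.   60.  330.] -100 [-749.  298.  360.] -90 [ 57. 321. 387.] -80 [ 58. 345. 408.] -70 [ 58. 353. 413.] -60 [ 28. 276. 408.] -50 [ 10. 276. 416.] -40 [  7. 256. 428.] -30 [  6. 257. 440.] -20 [ 42. 200. 451.] -10 [  7. 235. 459.] 0 [  7. 231. 467.] 10 [  7. 366. 470.] 20 [ 25. 347. 466.] 30 [ 17. 354. 463.] 40 [ 19. 366. 447.] 50 [ 18. 367. 428.] 60 [18. 19. 22.] 70 [17. 19. 22.] 80 [17. 20. 22.] 90 [17. 19. 21.] 100 [17. 20. 21.] 110 [17. 19. 21.] 120 [17. 19. 22.] 130 [18. 19. 22.] 140 [17. 19. 21.] 150 [17. 20. 22.]
```

View pics/s4.png

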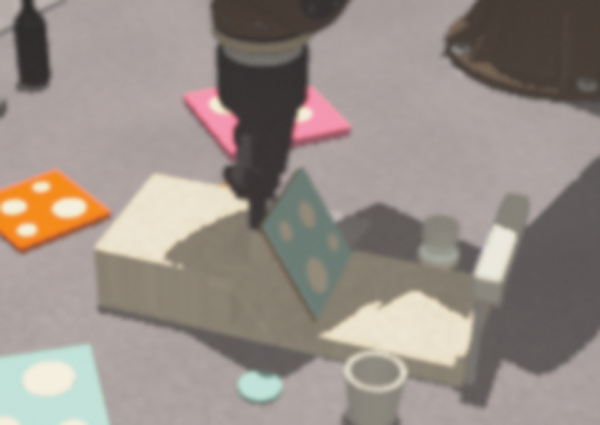

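The leading edge is now by the shelf wall (crop 318,318) and the coaster leans steeply against the finger. I'll keep pushing slowly.

Emit:
{"name": "arm_command", "arguments": {
  "rows": "0 -3 0 0 1;0 -6 0 0 1;0 -9 0 0 1;0 -12 0 0 1;0 -15 0 0 1;0 -18 0 0 1;0 -21 0 0 1;0 -24 0 0 1"
}}

```text
t: 7.55
ee_pos: [0.5809, 0.0013, 0.0632]
eef_rot: [3.116, 0.393, 0.003]
ft_force: [-1.5, -5.1, 14.4]
gripper_width: -0.0004
```

Emit:
{"name": "arm_command", "arguments": {
  "rows": "0 -3 0 0 1;0 -6 0 0 1;0 -9 0 0 1;0 -12 0 0 1;0 -15 0 0 1;0 -18 0 0 1;0 -20 0 0 1;0 -22 0 0 1"
}}

```text
t: 8.35
ee_pos: [0.5765, 0.0223, 0.0663]
eef_rot: [3.115, 0.393, 0.009]
ft_force: [-2.4, -3.2, 33.3]
gripper_width: -0.0005
```

```bash
python3 look.py s5
```

```text
t 8.35 stand [[ 9.5  7.2 66.3]] F [-2.4 -3.2 33.3] w -0.0005
-120 [-751.   59.   62.] -110 [-750.   59.   62.] -100 [-752.   59.   62.] -90 [-752.   59.   62.] -80 [-751.   59.   61.] -70 [-749.   59.   61.] -60 [ 13.  59. 343.] -50 [  7. 318. 379.] -40 [  6. 331. 411.] -30 [  5. 357. 420.] -20 [  6. 329. 419.] -10 [  5. 279. 421.] 0 [  5. 278. 435.] 10 [  6. 273. 445.] 20 [ 90. 242. 456.] 30 [ 24. 167. 455.] 40 [ 19. 270. 470.] 50 [ 19. 374. 473.] 60 [ 19. 373. 471.] 70 [ 19. 359. 459.] 80 [ 19. 355. 437.] 90 [ 18. 364. 431.] 100 [17. 19. 21.] 110 [17. 20. 22.] 120 [17. 19. 21.] 130 [17. 20. 22.] 140 [17. 19. 21.] 150 [17. 20. 22.]
```

View pics/s5.png

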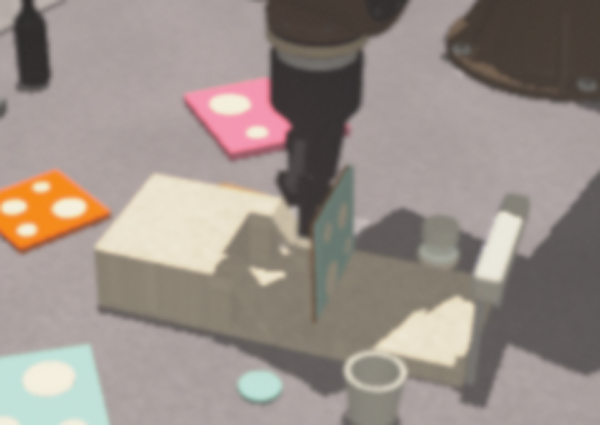

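The coaster is nearly upright at the wall (crop 315,315 to 350,170), but its top edge is catching under a finger knuckle, with 33 N upward on the tool. I'll raise the tool straight up to relieve it, then tip the coaster from higher on its face.

Emit:
{"name": "arm_command", "arguments": {
  "rows": "0 0 -4 0 1;0 0 -8 0 1;0 0 -12 0 1;0 0 -16 0 1;0 0 -20 0 1;0 0 -23 0 1;0 0 -25 0 1;0 0 -25 0 1"
}}

```text
t: 9.2
ee_pos: [0.5749, 0.0228, 0.0875]
eef_rot: [-3.117, -0.393, -0.001]
ft_force: [-0.7, -0.4, 0.1]
gripper_width: -0.0004
```

```bash
python3 look.py s6
```

```text
t 9.2 stand [[10.3  8.6 87.5]] F [-0.7 -0.4  0.1] w -0.0004
-120 [-752.   59.   61.] -110 [-752.   59.   62.] -100 [-750.   59.   61.] -90 [-751.   59.   62.] -80 [-750.   59.   61.] -70 [-752.   59.   62.] -60 [ 15.  59. 364.] -50 [  8. 335. 397.] -40 [  7. 350. 426.] -30 [  6. 377. 437.] -20 [  5. 342. 436.] -10 [  5. 299. 435.] 0 [  5. 293. 448.] 10 [  5. 285. 459.] 20 [102. 254. 462.] 30 [ 25. 179. 463.] 40 [ 19. 283. 475.] 50 [ 18. 385. 479.] 60 [ 19. 388. 475.] 70 [ 19. 373. 462.] 80 [ 19. 373. 452.] 90 [ 18. 383. 450.] 100 [17. 20. 21.] 110 [17. 19. 21.] 120 [17. 19. 21.] 130 [17. 19. 22.] 140 [17. 19. 21.] 150 [17. 19. 22.]
```

View pics/s6.png

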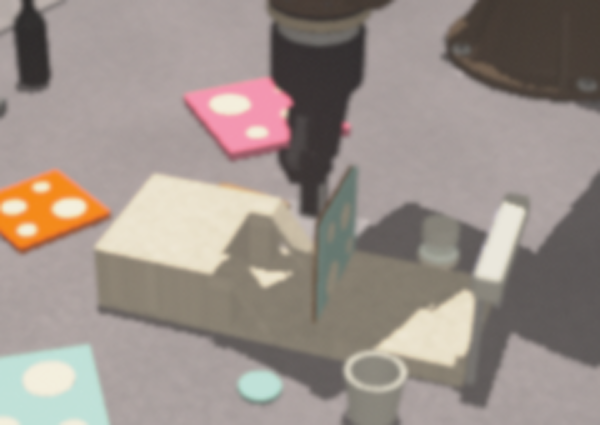

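The load is gone and the coaster still stands upright at (318,318)–(352,170). Next I'll tip it over gently.

Emit:
{"name": "arm_command", "arguments": {
  "rows": "0 -2 0 0 1;0 -4 0 0 1;0 -6 0 0 1;0 -8 0 0 1;0 -10 0 0 1;0 -12 0 0 1;0 -14 0 0 1;0 -16 0 0 1"
}}

```text
t: 10.05
ee_pos: [0.5708, 0.0385, 0.0873]
eef_rot: [-3.117, -0.393, -0.0]
ft_force: [0.0, -0.6, -0.9]
gripper_width: -0.0001
```

Emit:
{"name": "arm_command", "arguments": {
  "rows": "0 -2 0 0 1;0 -4 0 0 1;0 -6 0 0 1;0 -8 0 0 1;0 -8 0 0 1;0 -8 0 0 1;0 -8 0 0 1;0 -8 0 0 1"
}}

```text
t: 10.85
ee_pos: [0.5689, 0.046, 0.0873]
eef_rot: [-3.117, -0.393, -0.0]
ft_force: [0.1, 0.0, -0.2]
gripper_width: -0.0002
```

```bash
python3 look.py s7
```

```text
t 10.85 stand [[34.3  8.8 87.3]] F [ 0.1  0.  -0.2] w -0.0002
-120 [-753.   59.   61.] -110 [-750.   59.   61.] -100 [-751.   59.   61.] -90 [-752.   59.   61.] -80 [-748.   59.   62.] -70 [-751.   59.   62.] -60 [ 8. 57. 61.] -50 [ 5. 39. 61.] -40 [  4.  29. 183.] -30 [  5. 325. 385.] -20 [  5. 352. 422.] -10 [  5. 376. 438.] 0 [  6. 377. 440.] 10 [  6. 301. 433.] 20 [  8. 293. 446.] 30 [ 26. 282. 457.] 40 [ 26. 268. 461.] 50 [ 27. 254. 470.] 60 [ 26. 296. 476.] 70 [ 26. 287. 478.] 80 [ 25. 398. 474.] 90 [ 26. 373. 462.] 100 [ 26. 370. 451.] 110 [ 19. 373. 451.] 120 [17. 20. 22.] 130 [18. 19. 21.] 140 [17. 19. 21.] 150 [17. 20. 22.]
```

View pics/s7.png

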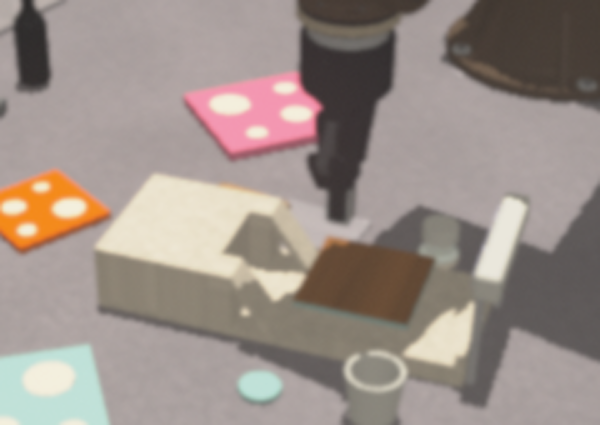

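The coaster has fallen wooden side up onto the shelf. Its corners are at crop (295,298), (408,322), (433,260) and (325,240), with the trailing edge over the gutter. I'll measure its pose.

```bash
cat > wood.py <<'E'
from h import *
def wood():
    p,d,c=grab('scene'); W=tostand(cloud(d,c)); r,g,b=[p[...,i].astype(int) for i in range(3)]
    k=(abs(W[...,2]-28)<5)&(abs(W[...,1])<75)&(W[...,0]>-20)&(W[...,0]<154)&(r-b>15)&(r<125)
    k=cv2.morphologyEx(k.astype(np.uint8),cv2.MORPH_OPEN,np.ones((3,3)))>0
    P=W[k]; print("wood",cv2.minAreaRect(P[:,:2].astype(np.float32)),len(P),np.median(P[:,2]),P[:,0].min(),P[:,0].max())
where(); wood(); print(rel((-12,8.5,23.2)))
E
python3 wood.py
```

```text
t 10.9 stand [[34.3  8.8 87.3]] F [0.  0.2 0.9] w 0.0
wood ((59.14665985107422, 17.66864776611328), (106.56538391113281, 99.91465759277344), 89.82396697998047) 1261 27.50231843370223 9.142188618962502 109.15843371425541
(array([ 0.2, 46.3, 64.1]), np.float64(0.17))
```

```bash
cat > wood2.py <<'E'
from h import *
p,d,c=grab('scene'); W=tostand(cloud(d,c)); r,g,b=[p[...,i].astype(int) for i in range(3)]
k=(abs(W[...,2]-28)<2.5)&(abs(W[...,1])<75)&(W[...,0]>-20)&(W[...,0]<152)&(r-b>15)&(r<125)
for x in range(5,156,10):
    q=k&(abs(W[...,0]-x)<4); 
    if q.sum()>5: print(x,W[...,1][q].min().round(1),W[...,1][q].max().round(1),q.sum())
for y in range(-35,66,10):
    q=k&(abs(W[...,1]-y)<4)
    if q.sum()>5: print('y',y,W[...,0][q].min().round(1),W[...,0][q].max().round(1))
E
python3 wood2.py; python3 -c "from h import *; where()"
```

```text
15 -33.5 56.2 77
25 -33.8 58.5 83
35 -34.2 66.5 88
45 -34.1 66.4 92
55 -34.1 69.3 94
65 -34.9 67.7 89
75 -34.0 70.0 96
85 -34.5 68.7 102
95 -33.5 66.2 92
105 -34.4 65.0 97
y -35 10.1 108.7
y -25 10.2 108.6
y -15 12.2 107.9
y -5 9.6 107.4
y 5 8.9 109.0
y 15 11.1 108.4
y 25 10.4 107.4
y 35 10.6 107.7
y 45 13.0 108.9
y 55 15.3 108.3
y 65 30.4 106.6
t 11.0 stand [[34.3  8.8 87.3]] F [0.4 0.1 0.2] w -0.0002
```

Emit:
{"name": "arm_command", "arguments": {
  "rows": "-1 12 0 0 1;-2 24 0 0 1;-4 36 0 0 1;-4 44 10 0 1;-4 46 25 0 1;-4 46 42 0 1;-4 46 57 0 1;-4 46 63 0 1"
}}

```text
t: 11.8
ee_pos: [0.5757, -0.0001, 0.0224]
eef_rot: [-3.116, -0.392, 0.003]
ft_force: [0.3, 0.1, -0.1]
gripper_width: 0.0002
```

```bash
python3 - <<'E'
from h import *
where()
p,d,c=grab('scene'); W=tostand(cloud(d,c)); save('scene8.png',p)
for x in range(115,150,8):
    q=(abs(W[...,0]-x)<4)&(abs(W[...,2]-20)<2.5)&(abs(W[...,1])<90); print('shelf',x,W[...,1][q].min().round(1),W[...,1][q].max().round(1))
q=(W[...,2]>100)&(W[...,2]<118)&(abs(W[...,0]-172)<15)&(abs(W[...,1])<90); print('lamp',W[...,1][q].min(),W[...,1][q].max())
pt,dt,ct=grab('top'); save('top8.png',pt); T=tostand(cloud(dt,ct))
q=(abs(T[...,2]-28)<3)&(abs(T[...,1])<75)&(T[...,0]>-5)&(T[...,0]<150); P=T[q]; print(len(P),P[:,:2].min(0),P[:,:2].max(0))
# teal side face near edge
r,g,b=[p[...,i].astype(int) for i in range(3)]
q=(g-r>8)&(abs(W[...,0]-60)<60)&(abs(W[...,1])<70)&(W[...,2]>15)&(W[...,2]<35); P=W[q]; print('side',len(P),np.median(P,0) if len(P) else '')
a=cv2.resize(p[190:310,300:450],None,fx=2.6,fy=2.6,interpolation=2); b2=cv2.resize(pt[180:300,220:400],(390,a.shape[0]),interpolation=2); save('two8.png',np.hstack([a,b2]))
E
```

```text
t 11.8 stand [[-12.1  13.4  22.4]] F [ 0.3  0.1 -0.1] w 0.0002
shelf 115 -67.8 63.8
shelf 123 -67.8 63.9
shelf 131 -66.6 64.4
shelf 139 -70.4 63.6
shelf 147 -68.6 50.0
lamp -69.25042382139861 63.79996959319578
159 [ 63.08381344 -61.44663245] [147.97622144  47.5930495 ]
side 0
```

View pics/two8.png

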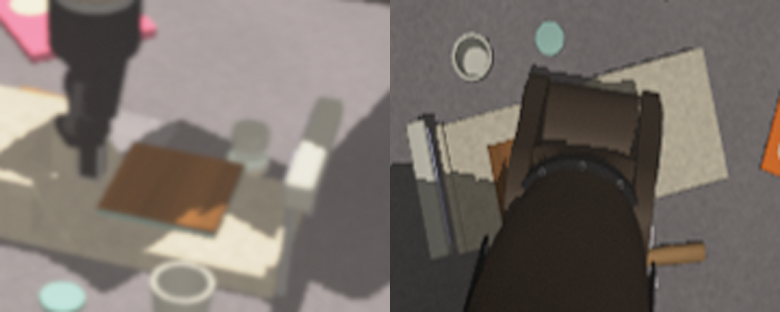

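The coaster lies square to the stand but about 15 mm toward +y, so its far edge is near the shelf's open side. In the left half its corners are at (100,205), (215,232), (242,165) and (135,143). I'll push along the shelf at a slight diagonal within the friction cone, so that it also moves back toward the middle.

Emit:
{"name": "arm_command", "arguments": {
  "rows": "-2 0 -0.5 0 1;-4 -1 -1 0 1;-4 -4 -1 0 1;-4 -7 -1 0 1;-4 -10 -1 0 1;-3.5 -13 -1 0 1;-3 -16 -1 0 1;-2.5 -19 -1 0 1"
}}

```text
t: 12.7
ee_pos: [0.5694, 0.0185, 0.0254]
eef_rot: [3.117, 0.393, 0.001]
ft_force: [0.4, -1.8, 2.6]
gripper_width: -0.0003
```

Emit:
{"name": "arm_command", "arguments": {
  "rows": "0.6 -3 0 0 1;1.2 -6 0 0 1;1.8 -9 0 0 1;2.4 -12 0 0 1;3 -15 0 0 1;3.6 -18 0 0 1;4.2 -21 0 0 1;4.8 -24 0 0 1"
}}

```text
t: 13.5
ee_pos: [0.5679, 0.043, 0.0253]
eef_rot: [-3.117, -0.393, -0.0]
ft_force: [-0.4, -2.2, 3.8]
gripper_width: 0.0001
```

```bash
python3 wood2.py; python3 wood.py
```

```text
45 -40.4 61.7 73
55 -41.4 63.8 96
65 -38.1 63.0 103
75 -38.6 64.6 92
85 -38.2 64.3 102
95 -37.3 62.9 98
105 -38.2 61.2 97
115 -36.5 65.2 84
125 -36.8 68.0 71
135 -33.5 67.3 64
y -35 45.8 133.9
y -25 45.9 114.7
y -15 44.5 116.5
y -5 43.3 131.2
y 5 39.4 139.0
y 15 42.3 140.1
y 25 42.2 140.3
y 35 42.2 139.2
y 45 40.8 138.4
y 55 40.5 138.1
y 65 45.0 137.6
t 13.55 stand [[32.  10.4 25.3]] F [ 0.3 -2.3  4.7] w 0.0001
wood ((91.98587036132812, 13.565750122070312), (98.8156509399414, 105.08053588867188), 3.243720769882202) 1166 27.472663775384365 40.56264236599328 141.38912892272532
(array([ 1.8, 43.8,  2.1]), np.float64(0.19))
```

The coaster moved toward the middle but turned about +3° (the finger is now left of its centre). I'll back off, shift over, and finish straight against the fence.

Emit:
{"name": "arm_command", "arguments": {
  "rows": "0 3 0 0 1;-3 4 0 0 1;-7 4 1 0 1;-9 3 1 0 1;-9 0 1 0 1;-8.5 -3 1 0 1;-8 -6 1 0 1;-7.5 -9 1 0 1"
}}

```text
t: 14.4
ee_pos: [0.5585, 0.0499, 0.0243]
eef_rot: [-3.117, -0.393, -0.0]
ft_force: [0.5, -0.3, 0.1]
gripper_width: 0.0
```

```bash
python3 wood2.py; python3 wood.py
```

```text
55 -42.2 60.5 80
65 -40.9 59.1 95
75 -42.5 59.0 95
85 -41.9 61.6 105
95 -39.3 61.9 94
105 -37.8 62.6 100
115 -38.4 63.6 94
125 -18.3 62.6 69
135 0.0 64.2 66
145 -37.0 58.0 39
y -35 55.5 145.1
y -25 55.4 119.2
y -15 54.7 122.9
y -5 53.9 128.6
y 5 54.7 143.9
y 15 51.4 151.4
y 25 52.3 148.9
y 35 52.1 147.1
y 45 50.9 144.7
y 55 51.2 142.2
y 65 70.4 140.3
t 14.45 stand [[41.  17.9 24.3]] F [ 0.1 -1.7 -0.4] w -0.0001
wood ((102.20658874511719, 10.79351806640625), (98.7068862915039, 105.23954010009766), 2.5273077487945557) 1112 27.287939816455683 51.2259510436377 151.63304490685437
(array([ 9.3, 52.8,  1.1]), np.float64(0.21))
```

Emit:
{"name": "arm_command", "arguments": {
  "rows": "0 -0.5 0 0 1;0 -1 0 0 1;0 -1.5 0 0 1;0 -2 0 0 1;0 -2.5 0 0 1;0 -3 0 0 1;0 -3.5 0 0 1;0 -4 0 0 1"
}}

```text
t: 15.3
ee_pos: [0.557, 0.0524, 0.0242]
eef_rot: [3.116, 0.393, -0.002]
ft_force: [-2.6, -13.1, 1.0]
gripper_width: -0.0001
```

```bash
python3 wood.py
```

```text
t 15.3 stand [[43.4 18.7 24.2]] F [ -2.6 -13.1   1. ] w -0.0001
wood ((102.95469665527344, 11.388145446777344), (97.10459899902344, 107.06202697753906), 2.349666118621826) 1106 27.416657810120327 53.13104133061129 151.5806149913959
(array([10.1, 55.5,  1. ]), np.float64(0.19))
```

Emit:
{"name": "arm_command", "arguments": {
  "rows": "0 4 0 0 1;0 12 0 0 1;0 20 -20 0 1;0 25 -60 0 1;0 40 -105 0 1;0 80 -130 0 1;0 125 -140 0 1;0 170 -140 0 1"
}}

```text
t: 16.15
ee_pos: [0.6007, -0.113, 0.1667]
eef_rot: [3.115, 0.394, 0.006]
ft_force: [1.1, 0.8, -0.4]
gripper_width: -0.0002
```

Emit:
{"name": "arm_command", "arguments": {
  "rows": "0 45 0 0 1;0 90 0 0 1;0 135 0 0 1;0 180 0 0 1;0 210 0 0 1;0 220 0 0 1;0 220 0 0 1;0 220 0 0 1"
}}

```text
t: 16.95
ee_pos: [0.654, -0.3233, 0.1641]
eef_rot: [-3.116, -0.394, 0.001]
ft_force: [-0.5, -0.2, -0.2]
gripper_width: -0.0
```

```bash
python3 - <<'E'
from h import *
where(); p,d,c=grab('top'); save('top9.png',p); T=tostand(cloud(d,c))
q=(abs(T[...,2]-28)<4)&(T[...,1]>-70)&(T[...,1]<70)&(T[...,0]>30)&(T[...,0]<151); P=T[q].astype(np.float32); print(len(P),cv2.minAreaRect(np.ascontiguousarray(P[:,:2])))
for y in range(-45,66,10):
    k=abs(P[:,1]-y)<4
    if k.any(): print(y,P[k,0].min().round(1),P[k,0].max().round(1))
for x in range(60,150,15):
    k=abs(P[:,0]-x)<4
    if k.any(): print('x',x,P[k,1].min().round(1),P[k,1].max().round(1))
s,_,_=grab('scene'); a=cv2.resize(s[180:320,250:450],None,fx=2,fy=2,interpolation=2); b=cv2.resize(p[180:300,220:400],(396,280),interpolation=2)
save('two9.png',np.hstack([a,b]))
E
```

```text
t 16.95 stand [[-344.6   16.8  164.1]] F [-0.5 -0.2 -0.2] w -0.0
1335 ((92.0179443359375, -0.7238540649414062), (126.61881256103516, 117.54196166992188), 89.70570373535156)
-45 34.0 136.5
-35 37.5 149.1
-25 46.9 150.6
-15 48.6 150.0
-5 40.9 149.9
5 47.0 150.0
15 40.0 150.4
25 52.9 150.4
35 37.7 151.0
45 39.5 150.7
55 46.2 150.1
65 43.7 149.6
x 60 -42.8 59.3
x 75 -60.1 59.0
x 90 -41.1 62.2
x 105 -49.8 61.7
x 120 -58.9 60.7
x 135 -63.3 61.6
```

View pics/two9.png

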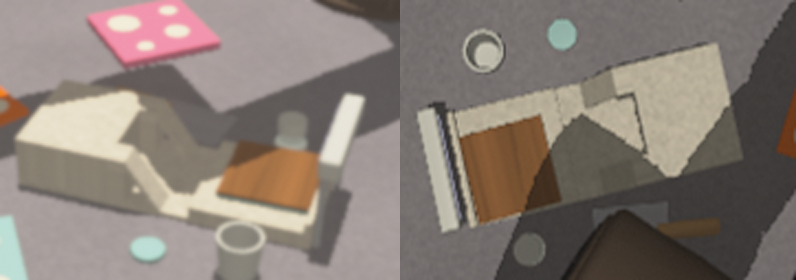

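The wood face is up and the leading edge lies at the fence: right half (458,137)–(478,222). Next I'll measure the gap and angle by colour in the top image.

```bash
cat > fin.py <<'E'
from h import *
def fin(f):
    p=cv2.imread(f).astype(int); c=eyes.calibration('top')
    h,w=p.shape[:2]; u,v=np.meshgrid(np.arange(w),np.arange(h))
    n=cv2.undistortPoints(np.stack([u,v],-1).reshape(-1,1,2).astype(float),np.array(c["intrinsics"],float),np.array(c["dist"],float)).reshape(h,w,2)
    R=cv2.Rodrigues(np.array(c["rvec"],float))[0]; t=np.array(c["tvec"],float).ravel(); C=-R.T@t
    D=np.dstack([n,np.ones((h,w))])@R; W=C+D*((.028-C[2])/D[...,2])[...,None]; S=tostand(W)
    b,r=p[...,0],p[...,2]; ratio=r/np.maximum(b,1)
    k=(ratio>1.9)&(S[...,0]>20)&(S[...,0]<170)&(abs(S[...,1])<72)
    k=cv2.morphologyEx(k.astype(np.uint8),cv2.MORPH_OPEN,np.ones((3,3)))>0
    P=S[k]; r_=cv2.minAreaRect(P[:,:2].astype(np.float32)); print(len(P),r_)
    for nm,ax,lo,hi,f in(('lead',1,-30,50,np.max),('rear',1,-30,50,np.min),('ymin',0,65,145,np.min),('ymax',0,65,145,np.max)):
        g=np.arange(lo,hi,4); e=[f(P[abs(P[:,ax]-y)<3][:,1-ax]) for y in g]; m=np.polyfit(g,e,1); print(nm,np.median(e).round(1),'deg',np.degrees(m[0]).round(2))
    # shelf front edge profile: fence row, along y=0
fin('pics/top9.png')
E
python3 fin.py
```

```text
1420 ((104.5469741821289, 11.210494995117188), (98.28270721435547, 97.6788558959961), 1.740721344947815)
lead 153.0 deg -2.36
rear 56.8 deg -0.34
ymin -36.7 deg 1.05
ymax 59.3 deg 1.85
```

The coaster touches the fence but reads about 1.5° of yaw, so there may be a gap of up to 3 mm on the +y side. A light second push on the +y half of the rear edge should seat it.

Emit:
{"name": "arm_command", "arguments": {
  "rows": "-2 -46 0 0 1;-5 -92 0 0 1;-8 -138 0 0 1;-11 -184 0 0 1;-14 -230 0 0 1;-17 -276 0 0 1;-19 -322 0 0 1;-19 -365 0 0 1"
}}

```text
t: 17.85
ee_pos: [0.5437, 0.0272, 0.1649]
eef_rot: [-3.117, -0.395, -0.001]
ft_force: [1.0, 0.0, 0.4]
gripper_width: 0.0001
```

```bash
python3 -c "
from h import *
where();print(rel((30,37,24)))"
```

```text
t 17.85 stand [[ 22.3  37.8 164.9]] F [1.  0.  0.4] w 0.0001
(array([  0.7,  -7.7, 140.9]), np.float64(0.25))
```

Emit:
{"name": "arm_command", "arguments": {
  "rows": "0 -3 30 0 1;0 -4 65 0 1;0 -4 95 0 1;0 -4 115 0 1;0 -4 128 0 1;0 -4 136 0 1;0 -4 140 0 1;0 -5 140 0 1"
}}

```text
t: 18.65
ee_pos: [0.5442, 0.0294, 0.0246]
eef_rot: [-3.117, -0.393, -0.001]
ft_force: [0.4, -0.0, 0.4]
gripper_width: 0.0002
```

Emit:
{"name": "arm_command", "arguments": {
  "rows": "0 -3 0 0 1;0 -6 0 0 1;0 -9 0 0 1;0 -12 0 0 1;0 -14 0 0 1;0 -15 0 0 1;0 -16 0 0 1;0 -17 0 0 1"
}}

```text
t: 19.45
ee_pos: [0.5398, 0.0459, 0.0243]
eef_rot: [-3.117, -0.393, -0.0]
ft_force: [0.6, -0.5, -0.6]
gripper_width: -0.0001
```

```bash
python3 -c "
from h import *
where();print(rel((44,37,24)))"
```

```text
t 19.45 stand [[41.3 37.  24.3]] F [ 0.6 -0.5 -0.6] w -0.0001
(array([ 0. , -2.7,  0.3]), np.float64(0.17))
```

Advance in 0.5 mm rows until it bears on the fence.

Emit:
{"name": "arm_command", "arguments": {
  "rows": "0 -0.5 0 0 1;0 -1 0 0 1;0 -1.5 0 0 1;0 -2 0 0 1;0 -2.3 0 0 1;0 -2.6 0 0 1;0 -2.8 0 0 1;0 -3 0 0 1"
}}

```text
t: 20.25
ee_pos: [0.539, 0.0488, 0.0243]
eef_rot: [-3.117, -0.393, -0.0]
ft_force: [-1.0, -1.3, -0.2]
gripper_width: 0.0
```

Emit:
{"name": "arm_command", "arguments": {
  "rows": "0 -0.3 0 0 1;0 -0.6 0 0 1;0 -0.9 0 0 1;0 -1.2 0 0 1;0 -1.4 0 0 1;0 -1.6 0 0 1;0 -1.8 0 0 1;0 -1.8 0 0 1"
}}

```text
t: 21.05
ee_pos: [0.5389, 0.0494, 0.0244]
eef_rot: [3.116, 0.393, 0.001]
ft_force: [0.7, -12.7, -0.5]
gripper_width: 0.0
```

Emit:
{"name": "arm_command", "arguments": {
  "rows": "0 4 0 0 1;0 12 0 0 1;0 20 -20 0 1;0 25 -60 0 1;0 40 -105 0 1;0 80 -130 0 1;0 125 -140 0 1;0 170 -140 0 1"
}}

```text
t: 21.85
ee_pos: [0.5817, -0.116, 0.1666]
eef_rot: [3.115, 0.394, 0.006]
ft_force: [0.6, 0.5, 1.0]
gripper_width: 0.0004
```

Emit:
{"name": "arm_command", "arguments": {
  "rows": "0 45 0 0 1;0 90 0 0 1;0 135 0 0 1;0 180 0 0 1;0 210 0 0 1;0 220 0 0 1;0 220 0 0 1;0 220 0 0 1"
}}

```text
t: 22.65
ee_pos: [0.6351, -0.3263, 0.1641]
eef_rot: [-3.116, -0.394, 0.001]
ft_force: [-0.3, 0.6, -1.0]
gripper_width: -0.0004
```

```bash
sed -i "s/^fin('pics.*//" fin.py; cat >> fin.py <<'E'
p,_,_=grab('top'); save('top10.png',p); fin('pics/top10.png')
a=cv2.resize(p[205:290,220:320],None,fx=6,fy=6,interpolation=cv2.INTER_CUBIC); save('crop10.png',a)
E
python3 fin.py
python3 - <<'E'
from h import *
a=cv2.imread('pics/top0.png').astype(int);b=cv2.imread('pics/top10.png').astype(int)
for n,(x,y) in dict(cup=(258,202),pend=(294,195),jar=(278,287)).items():
    print(n,abs(a[y-8:y+8,x-8:x+8]-b[y-8:y+8,x-8:x+8]).mean().round(1))
E
```

```text
1421 ((105.9023666381836, 10.548858642578125), (98.16521453857422, 97.89727020263672), 89.71253204345703)
lead 154.4 deg 0.21
rear 58.2 deg 1.29
ymin -37.7 deg 0.01
ymax 58.4 deg 0.29
cup 29.4
pend 28.5
jar 37.7
```

View pics/crop10.png

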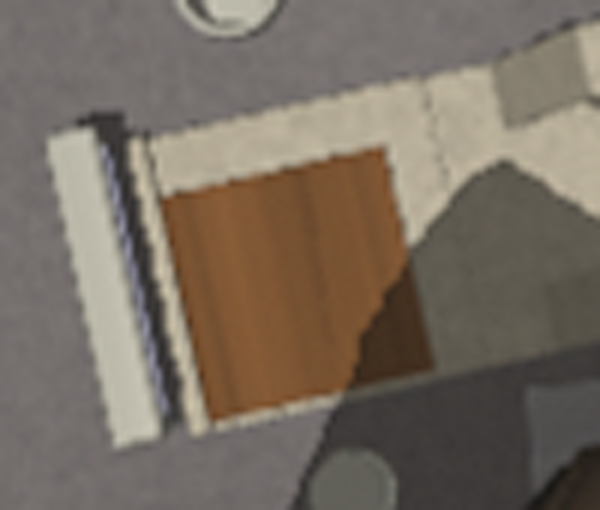

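The coaster is wood side up and flush, with its leading edge along the fence (crop 163,198 to 210,420). The brightness differences don't tell me whether bystanders moved, so I'll check them by normalised matching.

```bash
python3 - <<'E'
import cv2,numpy as np
a=cv2.imread('pics/top0.png');b=cv2.imread('pics/top10.png'); print(a[300,300],b[300,300])
for n,(x,y,s) in dict(cup=(258,202,14),pend=(294,195,12),jar=(278,287,12),spat=(336,280,30),teal=(346,146,36),orange=(415,232,26),cleaner=(160,236,18),bottle=(491,312,16),mould=(485,260,22),pink=(385,340,38),stand=(240,250,28)).items():
    T=a[y-s:y+s,x-s:x+s]; R=cv2.matchTemplate(b[y-s-10:y+s+10,x-s-10:x+s+10],T,cv2.TM_CCOEFF_NORMED); _,v,_,l=cv2.minMaxLoc(R); print(n,l[0]-10,l[1]-10,round(v,2))
E
```

```text
[87 88 92] [25 26 28]
cup 0 0 1.0
pend 0 0 1.0
jar 2 0 0.55
spat 0 0 0.43
teal 0 0 1.0
orange 0 0 0.63
cleaner 0 0 1.0
bottle 7 -3 0.3
mould 9 -8 0.09
pink 7 -10 0.05
stand 0 0 0.52
```

```bash
python3 - <<'E'
from h import *
p,d,c=grab('scene'); b=np.ascontiguousarray(p[...,::-1]); a=cv2.imread('pics/scene0.png')
e=lambda i:cv2.Canny(i,40,110)
for n,(x,y,s) in dict(jar=(396,243,9),spat=(352,240,14),bottle=(232,165,18),mould=(201,199,20),pink=(327,195,32),orange=(236,234,26)).items():
    o=[]
    for f in(lambda i:i,e):
        A,B=f(a),f(b); R=cv2.matchTemplate(B[y-s-8:y+s+8,x-s-8:x+s+8],A[y-s:y+s,x-s:x+s],cv2.TM_CCOEFF_NORMED); _,v,_,l=cv2.minMaxLoc(R); o+=[l[0]-8,l[1]-8,round(v,2)]
    print(n,*o)
E
```

```text
jar -5 8 0.04 0 0 0.5
spat -8 4 0.42 8 -2 0.15
bottle 0 0 1.0 0 0 0.99
mould 0 0 1.0 0 0 0.99
pink 0 0 0.73 0 0 0.75
orange 0 0 0.58 0 0 0.62
```

```bash
python3 -c "
from h import *
where(); print(finish_job())"
```

```text
t 22.75 stand [[-342.5   35.5  164.5]] F [-0.3  0.   0.4] w -0.0001
the job is handed in; nothing more can be done
None
```

The coaster now lies wooden side up on the lower shelf, flush against the fence under the lamp bar. I handed the job in at 22.75 s with the arm clear of everything.

**What I did:** With the closed fingers I pushed the smaller teal coaster off the step. It leaned in the gutter with its leading edge at the shelf wall, then tipped over onto the shelf. I slid it flat along the shelf and pressed it lightly against the fence twice, at about 13 N. The second press took out a yaw of about 2°.

**Last checks:**
- **Position:** In the top image the leading edge is at stand x 154.4 mm (the fence is at 154.5). The yaw reads about -0.3°, which matches my estimate of the stand's own angle. The rear edge alone disagreed, reading 1.3°, but it lies partly in shadow.
- **Off centre:** The coaster sits about 10 mm off the stand's middle in y, but wholly on the shelf.
- **Force:** While the coaster stood up, its top edge caught under a finger part and the tool read 33 N upward at the end of that move. I raised the tool, the load went to zero, and I tipped the coaster from higher on its face. I only have readings at the end of each move, so a brief higher peak can't be ruled out.
- **Bystanders:** The cup, pendant, cleaner, large teal coaster, resin bottle and mould matched their first images with no shift. The jar, spatula, and orange and pink coasters were shadowed or hidden, so their matches were weak. Their best matches showed no shift, except that two jar matches and the spatula's scene-view matches were off or failed. The arm never went near any of them.

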